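# Stand the toppled solar torch back up in its lane

## Task

The blue solar torch has toppled over in the green tray. Stand it upright on its black foot, wholly on the white square in the lane between the steel mug and the clear box, and let go of it only once it is down, without dropping it. Leave the mug and the box standing where they are; the orange torch is not wanted.

Things in the scene. Friction and masses are not known exactly. Their poses are not given: they have to be found in the camera images.
- torch: Blue solar torch: square bar 48 x 48 mm, 130 mm long, 0.15 to 0.31 kg, evenly spread; black foot, grey head with round white lens, dark solar panel on its -y side. Origin: centre of the foot's underside; z runs along its middle to the lens. It starts lying flat on the tray floor, panel up, across the lane, head to the robot's left, middle line 24 mm above the floor. Upright sides free.
- spot (a point): Centre of the white square, 76 x 76 mm, painted flush on the tray floor; z up. The fixed green tray is 400 mm long (this point's x, the direction of its grey painted lane) and 300 mm wide (y), its floor 6 mm thick on the wooden stool top, its rim 16 mm above the stool top. An orange torch of the blue one's shape lies on the stool to the tray's right (-y).
- mug: Steel mug, 80 mm across and 85 mm high, upright in the lane about 130 mm from the white square's centre, on its near or far side; the handle sticks out about 35 mm at the mug's +y side, roughly towards the robot's right. Origin: centre of its underside. Must stay put.
- clearbox: Closed clear plastic box with a white-rimmed snap lid, 84 x 89 mm over lid and catches, 60 mm high, in the lane about 130 mm from the white square's centre, on the side opposite the mug. Origin: centre of its underside. Must stay put.

How it is judged:
By the outcome, as a careful person would: the job done as asked, in the order asked, and still so for the second after the job is handed in, with the robot touching nothing.
It also fails if it takes over 29 s, if anything falls off the work surface, if the arm or the gripper's body presses on something with over 40 N, if the wrist force passes 120 N, or if a joint passes its speed limit or range.

## Robot

A 6-joint arm with a two-finger parallel gripper is mounted at the origin on the work surface. World frame = base frame: x ahead of the robot, y to its left, z up, the work surface at z = 0. Lengths are in mm, angles in rad, forces in N, time in s.
With the tool pointing down it reaches from about 275 to 750 mm from the base axis. Payload 10.2 kg.
Tool frame: the origin (TCP) lies at the very end of the fingers, on their centre line; the grasp point (between the pads) lies 19 mm behind it; z points along the fingers, y is the line along which they close (so a half turn about z gives the same grasp; the last joint's range is limited). The gripper opens to 85 mm and grips with 20 to 120 N. Pads are 22 mm wide; open, the fingers measure 114 mm over their backs; the gripper's body (76 mm by 85 mm) begins 54 mm behind the grasp point. The pads swing forward as they close: fully open they stand 13 mm farther back than shut.
Start: joints at [1.095, 0.313, 1.498, -0, 1.331, -0.223], TCP at [131.324, 508.316, 231.294] pointing down, gripper open.
Joint ranges: [-2.94, 2.94], [-0.97, 2.17], [0.19, 2.56], [-1.23, 4.37], [0.02, 3.11], [-2.88, 2.88]. Speed limits (rad/s): [2.39, 2.39, 3.01, 3.14, 3.14, 3.14].

## Interface

Orientations are given as a unit quaternion [w, x, y, z].
In Python, from rig import ctrl gives the robot as it stands.
- The arm moves only by the shell command python3 -m pendant 'ROWS' [FORCE]. ROWS is JSON, a list that holds one entry, the list of rows, each a list of 5 numbers: the shift along the tool's x, y, z normalised to -1 to 1, where 1 is 200 mm, then the turn about the tool's z normalised to -1 to 1, where 1 is pi rad, then the opening, from 0 (shut) to 1 (fully open). In form: [[[dx, dy, dz, spin, hand], ...]]. A call has 1 to 12 rows; each row is the pose to reach, as a shift and turn from the pose commanded when the call began, along the tool's axes at that moment, turning the shorter way round; what a row does not reach only later rows make up. A row lasts 1/10 s, in which the tool goes at most 50 mm and 8.59 degrees, less where a joint would pass 70% of its speed; a pose out of reach is approached as far as the arm can. A call with a number of a shift or a turn outside -1 to 1 is refused whole. A call with a gripper value outside its range is refused whole. The fingers move at their own pace and stop on an object; FORCE is the grip in N (left out, the last holds). Time passes only in rows, so rows that repeat a pose let the fingers close. It gives the time, the measured TCP pose, the force, the opening and the grip force at its end, in the units of the state.
- ctrl.sense(): the state, without advancing time (a new reading comes with each control period).
- ctrl.capture(name): name is "scene" or "top" or "wrist"; returns (picture, depth): 384x512x3 uint8, blue, green, red; 384x512 float32, mm along the optical axis (not along the pixel's ray), 0 where there is no reading.
- ctrl.get_calibration(name): a dict with "K" (3x3 intrinsics, pixels), "origin" and "rotation" of the camera in the world. Camera axes: x right, y down, z forward; pixel columns grow to the right and rows downward; lengths in mm; the calibration is good to about 2 mm. The wrist camera is an equidistant fisheye: a pixel r from the principal point sees the ray r / f radians off the axis. A picture is of the moment at which its call begins: read the wrist's pose just before it. get_calibration takes no time and is no camera call; for the wrist camera it gives the pose at the moment of the call.
- ctrl.finish_job(): hands the job in; it is judged then, once.
The state is a dict: "time_s": time; "joints": joint angles; "dq": joint speeds; "tau": joint torques, N m; "eef_pos": TCP position; "ee_rot": TCP orientation; "force": force on the tool from outside, world axes, zero at the start; "wrist_torque": the same for the moment, N m; "grip_width": opening from 0.0 (shut) to 1.0 (fully open); "grip_force": force on a finger pad.
Only numpy, scipy, OpenCV 4.12 (cv2) and the standard library are available. Lean on these libraries where they do the work, as an engineer would, in place of code of your own. Each camera call takes 0.05 s, during which the arm holds its last target. There are 200 camera calls.

## Working session

There is one attempt and no reset: what is moved stays moved. The work goes in short steps, Python scripts to look and compute and a shell command to move; the robot and the scene stay as the last step left them, time stands still between calls to the robot, and variables do not carry over. Pictures are saved under pics/ and viewed, at most 10 in all, crops included, and the job is handed in when it is done.

```bash
mkdir -p pics; ls; python3 - <<'E'
from rig import ctrl
import cv2,numpy as np,pickle
s=ctrl.sense();print({k:np.round(v,3) for k,v in s.items()})
d={}
for n in("scene","top"):
    c=ctrl.get_calibration(n);im,z=ctrl.capture(n);d[n]=(im,z,c);cv2.imwrite(f"pics/{n}.png",im);print(n,c)
pickle.dump(d,open("d.pkl","wb"))
E
```

```text
pics
{'time_s': np.float64(0.0), 'joints': array([ 1.095,  0.313,  1.498,  0.   ,  1.331, -0.223]), 'dq': array([ 0.001, -0.   ,  0.003, -0.   , -0.001, -0.001]), 'tau': array([-1.0000e-03, -4.1227e+01, -2.5974e+01, -0.0000e+00,  4.0000e-03,
        0.0000e+00]), 'eef_pos': array([131.205, 508.074, 230.727]), 'ee_rot': array([-0.   ,  0.126,  0.992, -0.001]), 'force': array([ 0.022,  0.034, -0.818]), 'wrist_torque': array([-0.065, -0.007,  0.038]), 'grip_force': np.float64(0.0), 'grip_width': np.float64(0.998)}
scene {'K': array([[361.57283141,   0.        , 262.82055563],
       [  0.        , 361.57283141, 187.10363868],
       [  0.        ,   0.        ,   1.        ]]), 'origin': array([ 849.53324847, -467.54082195,  400.54676426]), 'rotation': array([-0.47137218,  0.8444942 ,  0.22197171, -0.12396118])}
top {'K': array([[394.31274984,   0.        , 259.66970451],
       [  0.        , 394.31274984, 187.09734923],
       [  0.        ,   0.        ,   1.        ]]), 'origin': array([566.95898133,  33.37699515, 704.84878717]), 'rotation': array([-2.86809006e-03, -7.01680769e-01,  7.12485672e-01, -1.99265340e-04])}
```

View pics/top.png

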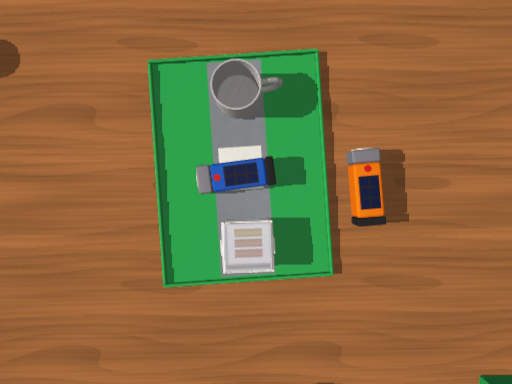

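View pics/scene.png

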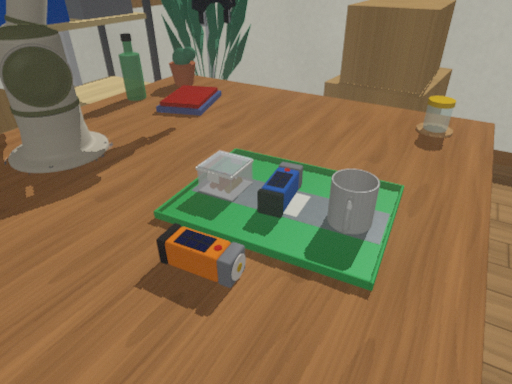

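The top view shows the blue torch lying from its head at (204,179) to its foot at (272,170). The white square shows above it at around (240,153), the mug is at (237,85), and the box is at (248,247). Next I'll enlarge the crop and check depths.

```bash
cat > h.py <<'E'
import numpy as np
from scipy.spatial.transform import Rotation as R
def rot(q): return R.from_quat(np.r_[q[1:],q[0]]).as_matrix()
def px(c,u,v,z=None,d=None):
    """pixel -> world, at world height z or optical depth d"""
    r=rot(c["rotation"])@np.linalg.inv(c["K"])@[u,v,1.]
    o=np.asarray(c["origin"]); return o+r*((z-o[2])/r[2] if d is None else d)
E
python3 - <<'E'
import pickle,cv2,numpy as np
from h import *
im,z,c=pickle.load(open("d.pkl","rb"))["top"]
for n,u,v in [("wood",100,300),("tray",190,120),("lane",243,205),("white",240,153),("torch panel",240,175),("head",204,179),("foot",270,171),("boxlid",248,228)]:
    print(n,px(c,u,v,d=z[v,u]).round(1))
cv2.imwrite("pics/crop.png",cv2.resize(im[130:230,180:290],None,fx=7,fy=6,interpolation=cv2.INTER_CUBIC)[:600,:770])
print(rot([0,.126,.992,-.001]).round(3))
E
```

```text
wood [366.4 319.5  -2.2]
tray [685.2 152.1   4.4]
lane [533.1  60.3   8.6]
white [625.3  64.3   5.2]
torch panel [585.   62.8  52.1]
head [579.2 122.2  53.6]
foot [590.8  13.1  52.5]
boxlid [498.3  50.6  64.1]
[[-0.968  0.25  -0.   ]
 [ 0.25   0.968 -0.002]
 [-0.    -0.002 -1.   ]]
```

View pics/crop.png

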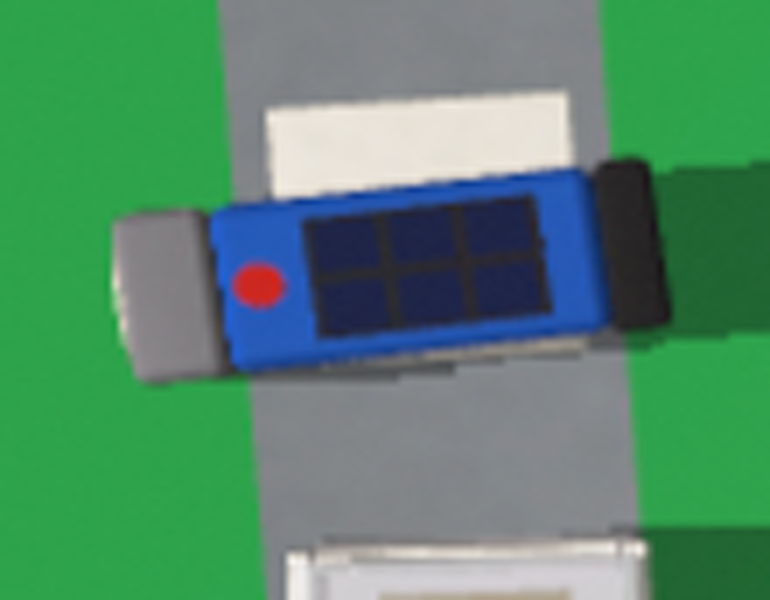

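The crop shows the white square's far corners at (267,107) and (568,93). The torch's top-face corners are at (115,217) and (142,382) on the head, and (645,160) and (670,325) on the foot. The near edge of the white square peeks out at about (520,347).

```bash
python3 - <<'E'
import pickle,numpy as np
from h import *
im,z,c=pickle.load(open("d.pkl","rb"))["top"]
P=lambda u,v,h:px(c,180+u/7,130+v/6,h)[:2]
a,b=P(267,107,6),P(568,93,6); e=(a-b)/np.linalg.norm(a-b); n=np.array([-e[1],e[0]]); n*=-np.sign(n[0])
spot=(a+b)/2+38*n; print("spot",spot,np.linalg.norm(a-b),"near edge",P(520,347,6))
H=[P(115,217,54),P(142,382,54)];F=[P(645,160,54),P(670,325,54)]
h,f=np.mean(H,0),np.mean(F,0);t=(h-f);L=np.linalg.norm(t);t/=L
print("head",h,"foot",f,"len",L,"w",np.linalg.norm(H[0]-H[1]),np.linalg.norm(F[0]-F[1]),"dir",t)
m=px(c,237,85,91)[:2];bx=px(c,248,247,66)[:2];print("mug",m,np.linalg.norm(m-spot),"box",bx,np.linalg.norm(bx-spot))
T=rot([0,.126,.992,-.001]);p=np.array([131.3,508.3])
for d in(95,100):
    g=f+d*t; r=np.r_[g-p,0]@T; print("grasp",d,g,"tool shift",r/200)
# spin so that tool y is square to t
ty=T[:2,1];want=np.array([t[1],-t[0]]);want*=np.sign(want@ty)
ang=np.degrees(np.arctan2(ty[0]*want[1]-ty[1]*want[0],ty@want));print("world yaw",ang,"tool spin",-ang/180, "want",want)
E
```

```text
spot [598.47643309  63.23740652] 76.26336728021236 near edge [563.13987574  39.92637611]
head [577.86601011 131.50837404] foot [591.6481186    6.61821406] len 125.64831305596286 w 45.79469825096335 45.766288644691606 dir [-0.10968797  0.99396607]
mug [723.89299995  63.55251291] 125.41696270592982 box [467.73050595  51.02040215] 131.3154699949501
grasp 95 [581.22776138 101.04499075] tool shift [-2.68727028 -1.40920446  0.00347327]
grasp 100 [580.67932152 106.0148211 ] tool shift [-2.6784029  -1.38582996  0.00342465]
world yaw -69.22520389503632 tool spin 0.3845844660835351 want [0.99396607 0.10968797]
```

```bash
python3 -m pendant '[[[-1,-0.52,0,0.385,1],[-1,-0.52,0,0.385,1],[-1,-0.52,0,0.385,1],[-1,-0.52,0,0.385,1],[-1,-0.52,0,0.385,1],[-1,-0.52,0,0.385,1],[-1,-0.52,0,0.385,1],[-1,-0.52,0,0.385,1],[-1,-0.52,0,0.385,1]]]' 20
cat > go.py <<'E'
# tool-frame shift from present pose to a world target: python3 go.py x y z
import sys
from rig import ctrl
from h import *
s=ctrl.sense();T=rot(s["ee_rot"]);d=np.array(list(map(float,sys.argv[1:4])))-s["eef_pos"]
print("t",s["time_s"],"pos",s["eef_pos"].round(1),"yaw axes",T[:2,0].round(3),T[:2,1].round(3),"shift/200",(d@T/200).round(3))
E
python3 go.py 580.5 106 150
```

```text
time_s: 1.0
eef_pos: [298.9, 357.5, 231.1]
ee_rot: [-0.0, 0.668, 0.744, -0.0]
force: [-0.7, 0.1, 0.1]
grip_width: 1.001
grip_force: 0.0
t 1.0 pos [298.9 357.5 231.1] yaw axes [-0.106  0.994] [0.994 0.106] shift/200 [-1.4    1.266  0.405]
```

```bash
python3 -m pendant '[[[-0.7,0.633,0.1,0,1],[-0.7,0.633,0.1,0,1],[-0.7,0.633,0.1,0,1],[-0.7,0.633,0.1,0,1],[-0.7,0.633,0.1,0,1]]]'
python3 -m pendant '[[[-0.7,0.633,0.1,0,1],[-0.7,0.633,0.3,0,1],[-0.7,0.633,0.3,0,1],[-0.7,0.633,0.3,0,1],[-0.7,0.633,0.3,0,1],[-0.7,0.633,0.3,0,1]]]'
python3 go.py 580.5 106 14
python3 - <<'E'
from rig import ctrl
import cv2,pickle
c=ctrl.get_calibration("wrist");im,z=ctrl.capture("wrist");cv2.imwrite("pics/w1.png",im);print(c)
im2,_=ctrl.capture("top");cv2.imwrite("pics/t2.png",im2)
E
```

```text
time_s: 1.5
eef_pos: [442.4, 229.2, 210.3]
ee_rot: [-0.0, 0.668, 0.744, -0.001]
force: [0.5, 0.3, 1.1]
grip_width: 1.001
grip_force: 0.0
time_s: 2.1
eef_pos: [580.6, 106.9, 150.6]
ee_rot: [-0.001, 0.667, 0.745, -0.0]
force: [-0.0, 0.0, -0.5]
grip_width: 0.996
grip_force: 0.0
t 2.1 pos [580.6 106.9 150.6] yaw axes [-0.11   0.994] [0.994 0.11 ] shift/200 [-0.005 -0.     0.683]
{'K': array([[297.31863964,   0.        , 258.85867784],
       [  0.        , 297.31863964, 194.95010307],
       [  0.        ,   0.        ,   1.        ]]), 'origin': array([571.33065917, 186.38468562, 292.30760956]), 'rotation': array([0.15775274, 0.98590674, 0.05513026, 0.00791417])}
```

View pics/w1.png

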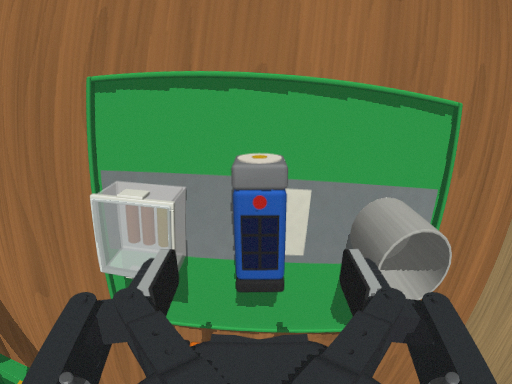

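The wrist view shows the torch at (260,230), midway between the fingers at (165,275) and (352,275), so it is lined up. I'll descend and close.

```bash
python3 -m pendant '[[[0,0,0.6,0,1],[0,0,0.6,0,1],[0,0,0.6,0,1],[0,0,0.69,0,1],[0,0,0.69,0,1],[0,0,0.69,0,0],[0,0,0.69,0,0],[0,0,0.69,0,0],[0,0,0.69,0,0],[0,0,0.69,0,0],[0,0,0.69,0,0]]]' 20
python3 go.py 580.5 106 14
```

```text
time_s: 3.3
eef_pos: [581.7, 106.9, 14.9]
ee_rot: [0.001, 0.668, 0.745, 0.001]
force: [-1.8, 0.8, 7.7]
grip_width: 0.559
grip_force: 21.9
t 3.3 pos [581.7 106.9  14.9] yaw axes [-0.109  0.994] [0.994 0.109] shift/200 [-0.004 -0.006  0.004]
```

```bash
python3 -m pendant '[[[-0.02,0,-0.065,0,0],[-0.02,0,-0.065,0,0],[-0.048,0,-0.128,0,0],[-0.048,0,-0.128,0,0],[-0.085,0,-0.186,0,0],[-0.085,0,-0.186,0,0],[-0.128,0,-0.239,0,0],[-0.128,0,-0.239,0,0],[-0.178,0,-0.286,0,0],[-0.178,0,-0.286,0,0],[-0.234,0,-0.326,0,0],[-0.234,0,-0.326,0,0]]]'
python3 - <<'E'
from rig import ctrl
import cv2
im,_=ctrl.capture("scene");cv2.imwrite("pics/s2.png",cv2.resize(im[100:300,140:420],None,fx=2.8,fy=2.8))
E
```

```text
time_s: 4.5
eef_pos: [586.7, 58.8, 79.5]
ee_rot: [0.001, 0.668, 0.744, 0.0]
force: [-0.3, -0.0, -1.8]
grip_width: 0.557
grip_force: 21.6
```

View pics/s2.png

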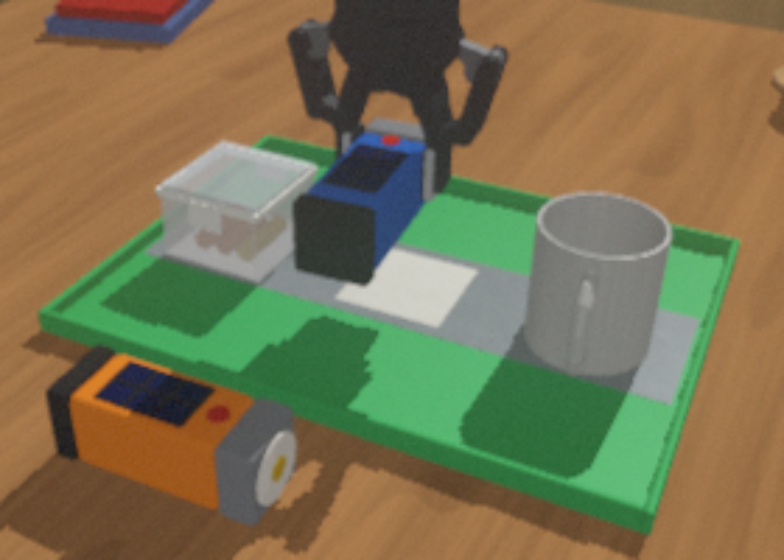

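The scene crop shows the torch being held almost level: the foot face at (335,235) is clear of the floor, so the grip friction is holding it. I'll lower it close to the floor and see whether a partial opening command lightens the grip enough for it to pivot.

```bash
python3 -m pendant '[[[0.2,0,0.26,0,0],[0.2,0,0.26,0,0],[0.2,0,0.26,0,0.54],[0.2,0,0.26,0,0.54]]]'
python3 -m pendant '[[[0,0,0,0,0.55],[0,0,0,0,0.55]]]'
python3 -m pendant '[[[0,0,0,0,0.556],[0,0,0,0,0.556]]]'
python3 - <<'E'
from rig import ctrl
from h import *
c=ctrl.get_calibration("top");im,z=ctrl.capture("top")
b=(im[...,0].astype(int)>im[...,2]+60)&(im[...,0]>im[...,1]+40)
v,u=np.nonzero(b);P=np.array([px(c,a,e,d=z[e,a]) for a,e in zip(u,v)]);P=P[P[:,2]>20]
for lo in range(0,150,20):
    q=P[(P[:,1]>=lo)&(P[:,1]<lo+20)]
    if len(q)>5: print(lo,len(q),np.median(q,0).round(1))
E
```

```text
time_s: 4.95
eef_pos: [582.3, 99.6, 27.2]
ee_rot: [0.0, 0.668, 0.745, 0.0]
force: [0.3, 0.6, -1.9]
grip_width: 0.559
grip_force: 21.9
time_s: 5.15
eef_pos: [582.5, 99.2, 27.6]
ee_rot: [0.001, 0.668, 0.744, 0.001]
force: [-0.0, 0.4, -2.7]
grip_width: 0.56
grip_force: 21.9
time_s: 5.35
eef_pos: [581.9, 99.6, 26.9]
ee_rot: [0.0, 0.668, 0.744, 0.0]
force: [-0.1, 0.3, -1.9]
grip_width: 0.561
grip_force: 21.9
0 116 [587.2  16.8  63.9]
20 101 [585.7  23.   64.2]
80 13 [503.9  92.9  62.6]
```

The top depth puts the torch's upper face level at about 64 mm, so it isn't pivoting under gravity, and the grip stays at about 22 N however I command the opening. Instead I'll press the foot face against the fixed tray rim on the right and swing the head up around it. First step is to square the torch to the rim and approach.

```bash
python3 -m pendant '[[[-0.1,0,0.04,0.02,0],[-0.2,0,0.04,0.02,0],[-0.34,0,0.04,0.02,0],[-0.34,0,0.04,0.02,0]]]'
python3 -m pendant '[[[-0.02,0,0,0,0],[-0.04,0,0,0,0],[-0.04,0,0,0,0]]]'
python3 -m pendant '[[[-0.02,0,0,0,0],[-0.04,0,0,0,0],[-0.04,0,0,0,0]]]'
```

```text
time_s: 5.8
eef_pos: [589.6, 29.5, 18.6]
ee_rot: [0.0, 0.692, 0.722, 0.0]
force: [0.9, 0.3, -2.2]
grip_width: 0.56
grip_force: 22.0
time_s: 6.1
eef_pos: [589.4, 24.4, 18.5]
ee_rot: [0.0, 0.691, 0.723, 0.0]
force: [0.7, 0.2, -1.7]
grip_width: 0.556
grip_force: 22.0
time_s: 6.4
eef_pos: [589.1, 19.9, 18.8]
ee_rot: [-0.002, 0.691, 0.723, 0.001]
force: [-2.1, 20.0, 4.3]
grip_width: 0.557
grip_force: 22.9
```

```bash
python3 go.py 0 0 0; python3 - <<'E'
from rig import ctrl
import cv2
im,_=ctrl.capture("top");cv2.imwrite("pics/t3.png",cv2.resize(im[100:250,190:350],None,fx=4,fy=4))
E
```

```text
t 6.4 pos [589.1  19.9  18.8] yaw axes [-0.046  0.999] [0.999 0.046] shift/200 [ 0.036 -2.947  0.098]
```

View pics/t3.png

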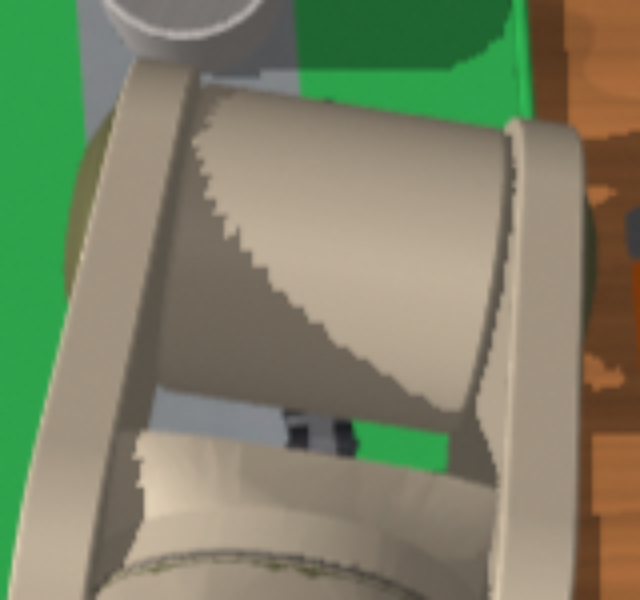

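The top crop is mostly the arm blocking the view, but the 20 N force in y confirms the foot is against the rim. I'll swing the first 15° around it.

```bash
python3 -m pendant '[[[-0.012,0,-0.042,0,0],[-0.027,0,-0.084,0,0],[-0.045,0,-0.124,0,0],[-0.045,0,-0.124,0,0]]]'
cat > tilt.py <<'E'
# tilt of the blue torch from the wrist and scene cameras
from rig import ctrl
from h import *
import cv2,sys
c=ctrl.get_calibration("scene");im,z=ctrl.capture("scene")
b=(im[...,0].astype(int)>im[...,2]+40)&(im[...,0]>im[...,1]+30)&(z>250)&(z<900)
v,u=np.nonzero(b);P=np.array([px(c,a,e,d=z[e,a]) for a,e in zip(u,v)])
P=P[(abs(P[:,0]-590)<60)&(P[:,1]>-100)&(P[:,1]<150)&(P[:,2]<220)]
for lo in range(-100,150,15):
    q=P[(P[:,1]>=lo)&(P[:,1]<lo+15)]
    if len(q)>8: print(lo,len(q),"z",np.percentile(q[:,2],[3,97]).round(0),"x",np.percentile(q[:,0],[3,97]).round(0))
if len(sys.argv)>1: cv2.imwrite(f"pics/{sys.argv[1]}.png",cv2.resize(im[60:320,140:420],None,fx=2.2,fy=2.2))
E
python3 tilt.py s4
```

```text
time_s: 6.85
eef_pos: [590.5, 7.3, 44.3]
ee_rot: [0.0, 0.691, 0.723, 0.0]
force: [-0.8, 3.4, -0.6]
grip_width: 0.56
grip_force: 22.0
-85 116 z [52. 63.] x [578. 618.]
-70 193 z [26. 65.] x [576. 618.]
-55 120 z [28. 69.] x [574. 618.]
-40 124 z [32. 74.] x [573. 617.]
-25 114 z [37. 78.] x [572. 616.]
-10 186 z [43. 83.] x [572. 616.]
5 36 z [80. 83.] x [570. 612.]
```

View pics/s4.png

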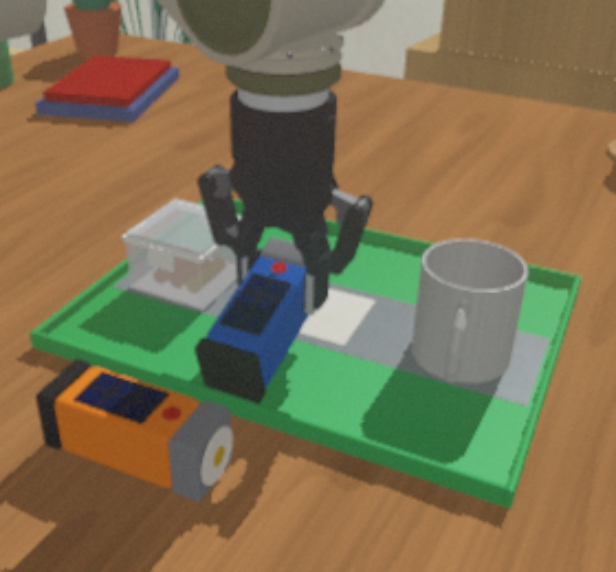

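The scene crop shows the torch tilting, foot at (232,370) against the rim and head up between the fingers. The depth slope gives about 18°, so the rim pivot works and I'll continue the arc.

```bash
python3 -m pendant '[[[-0.03,0,-0.033,0,0],[-0.06,0,-0.066,0,0],[-0.088,0,-0.099,0,0],[-0.118,0,-0.129,0,0],[-0.152,0,-0.156,0,0],[-0.187,0,-0.18,0,0],[-0.187,0,-0.18,0,0]]]'
python3 tilt.py
```

```text
time_s: 7.6
eef_pos: [592.2, -31.3, 80.0]
ee_rot: [0.001, 0.691, 0.723, 0.0]
force: [0.3, 0.9, -0.3]
grip_width: 0.56
grip_force: 21.6
-100 278 z [55. 71.] x [578. 619.]
-85 166 z [36. 85.] x [575. 619.]
-70 192 z [41. 98.] x [575. 618.]
-55 291 z [ 56. 113.] x [574. 618.]
-40 144 z [ 66. 118.] x [574. 617.]
```

```bash
python3 -m pendant '[[[-0.047,0,-0.021,0,0],[-0.097,0,-0.035,0,0],[-0.148,0,-0.047,0,0],[-0.2,0,-0.055,0,0],[-0.225,0,-0.056,0,0],[-0.225,0,-0.056,0,0]]]'
python3 tilt.py s5
```

```text
time_s: 8.25
eef_pos: [594.3, -75.3, 91.6]
ee_rot: [0.0, 0.691, 0.723, 0.0]
force: [-2.0, 3.3, 8.3]
grip_width: 0.556
grip_force: 17.7
-100 243 z [ 45. 104.] x [576. 620.]
-85 437 z [ 43. 128.] x [575. 619.]
-70 68 z [ 55. 129.] x [586. 619.]
```

View pics/s5.png

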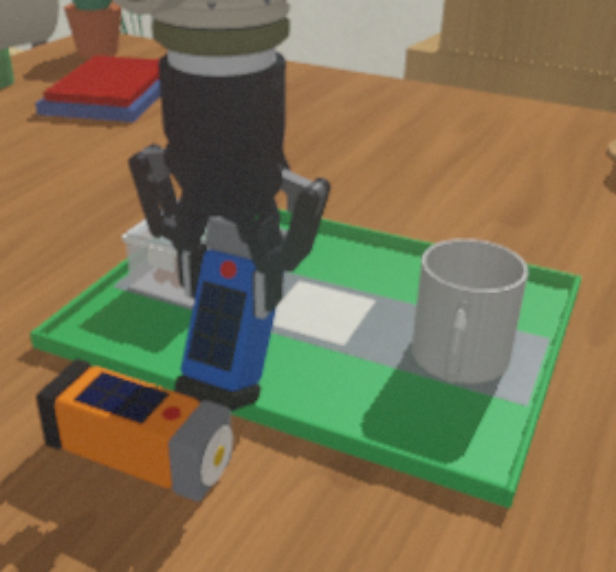

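The scene crop shows the torch about 70° up on the rim, foot at (218,388). I'll lift it clear, carry it over the white square and finish righting it on the floor.

```bash
python3 -m pendant '[[[0,0,-0.15,0,0],[0,0,-0.15,0,0],[0.2,0.02,-0.15,0,0],[0.4,0.03,-0.15,0,0],[0.6,0.05,-0.15,0,0],[0.75,0.06,-0.15,0,0],[0.87,0.06,-0.15,0,0],[0.87,0.06,-0.1,0,0],[0.87,0.06,-0.1,0,0]]]'
python3 go.py 598.5 63 91
python3 - <<'E'
from rig import ctrl
from h import *
import cv2
c=ctrl.get_calibration("scene");im,z=ctrl.capture("scene")
cv2.imwrite("pics/s6.png",cv2.resize(im[60:320,140:420],None,fx=2.2,fy=2.2))
E
```

```text
time_s: 9.2
eef_pos: [597.1, 99.2, 108.3]
ee_rot: [-0.001, 0.69, 0.723, -0.001]
force: [-0.9, -0.3, -1.9]
grip_width: 0.564
grip_force: 19.3
t 9.2 pos [597.1  99.2 108.3] yaw axes [-0.046  0.999] [0.999 0.046] shift/200 [-0.181 -0.001  0.087]
```

View pics/s6.png

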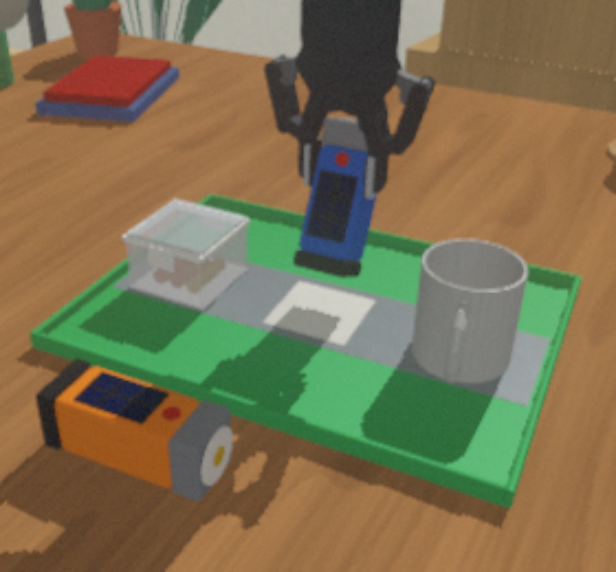

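The crop shows the torch about 70–75° up with its foot at (327,262), hanging above the far-left part of the white square. I'll lower it until it touches.

```bash
python3 -m pendant '[[[0,0,0.06,0,0],[0,0,0.06,0,0]]]' | grep -E "pos|force"
python3 -m pendant '[[[0,0,0.02,0,0],[0,0,0.02,0,0]]]' | grep -E "pos|force"
python3 -m pendant '[[[0,0,0.02,0,0],[0,0,0.02,0,0]]]' | grep -E "pos|force"
python3 -m pendant '[[[0,0,0.02,0,0],[0,0,0.02,0,0]]]' | grep -E "pos|force"
```

```text
eef_pos: [597.3, 98.4, 96.6]
force: [0.7, -0.4, -1.7]
grip_force: 19.3
eef_pos: [597.9, 99.0, 94.0]
force: [0.1, 1.3, -1.3]
grip_force: 19.3
eef_pos: [597.9, 99.3, 90.1]
force: [-0.7, 0.4, -2.1]
grip_force: 19.3
eef_pos: [597.8, 99.4, 86.0]
force: [-0.2, 0.9, -1.1]
grip_force: 19.3
```

```bash
python3 -m pendant '[[[0,0,0.02,0,0],[0,0,0.02,0,0]]]' | grep -E "pos|force"
python3 -m pendant '[[[0,0,0.02,0,0],[0,0,0.02,0,0]]]' | grep -E "pos|force"
python3 tilt.py
```

```text
eef_pos: [598.3, 99.4, 82.7]
force: [0.7, 1.0, -0.5]
grip_force: 19.4
eef_pos: [599.0, 99.8, 81.7]
force: [-6.6, 1.9, 21.9]
grip_force: 23.9
50 99 z [41. 53.] x [584. 620.]
65 138 z [41. 74.] x [581. 624.]
80 177 z [ 35. 106.] x [579. 624.]
95 228 z [ 41. 120.] x [580. 623.]
110 9 z [58. 72.] x [621. 622.]
```

```bash
python3 -m pendant '[[[-0.03,0,-0.005,0,0],[-0.06,0,-0.01,0,0],[-0.09,0,-0.012,0,0],[-0.12,0,-0.013,0,0],[-0.15,0,-0.011,0,0],[-0.18,0,-0.008,0,0],[-0.18,0,-0.008,0,0]]]' | grep -E "pos|force"
python3 tilt.py
```

```text
eef_pos: [600.4, 63.6, 81.6]
force: [-1.7, 4.1, 10.8]
grip_force: 19.5
20 103 z [39. 51.] x [583. 622.]
35 157 z [39. 77.] x [582. 626.]
50 282 z [ 38. 115.] x [580. 625.]
65 135 z [ 34. 120.] x [582. 624.]
```

```bash
python3 -m pendant '[[[0,0,-0.05,0,0],[0.2,0.01,-0.05,0,0],[0.2,0.01,-0.05,0,0],[0.2,0.01,0.0,0,0],[0.2,0.01,0.02,0,0],[0.2,0.01,0.02,0,0]]]' | grep -E "pos|force"
python3 -m pendant '[[[0,0,0.01,0,0],[-0.02,0,0.01,0,0],[-0.04,0,0.008,0,0],[-0.04,0,0.008,0,0]]]' | grep -E "pos|force"
python3 tilt.py
```

```text
eef_pos: [600.9, 102.9, 78.6]
force: [-6.3, 2.5, 21.2]
grip_force: 23.3
eef_pos: [601.0, 95.2, 76.6]
force: [-3.9, 4.0, 19.6]
grip_force: 21.4
65 178 z [38. 62.] x [583. 625.]
80 151 z [ 38. 104.] x [581. 626.]
95 242 z [ 36. 120.] x [581. 625.]
110 17 z [42. 65.] x [623. 624.]
```

The floor is too slippery: about 4 N sideways against 20 N down, and the torch slid in the grip instead of turning. I'll go back to the rim, which worked, and turn it the remaining 20° there.

```bash
python3 -m pendant '[[[0,0,-0.13,0,0],[-0.2,-0.02,-0.13,0,0],[-0.4,-0.03,-0.13,0,0],[-0.6,-0.04,-0.13,0,0],[-0.8,-0.05,-0.13,0,0],[-0.825,-0.05,-0.13,0,0],[-0.825,-0.05,-0.07,0,0],[-0.825,-0.05,-0.07,0,0]]]' | grep -E "pos|force"
python3 -m pendant '[[[0,0,0.02,0,0],[0,0,0.02,0,0]]]' | grep -E "pos|force"
python3 tilt.py s7
```

```text
eef_pos: [596.5, -69.1, 85.9]
force: [-0.1, -0.0, -3.0]
grip_force: 21.7
eef_pos: [597.5, -68.8, 83.8]
force: [-0.1, -0.0, -1.3]
grip_force: 21.7
-100 234 z [46. 66.] x [580. 622.]
-85 224 z [ 43. 107.] x [578. 623.]
-70 347 z [ 41. 127.] x [578. 622.]
-55 44 z [39. 72.] x [620. 621.]
```

View pics/s7.png

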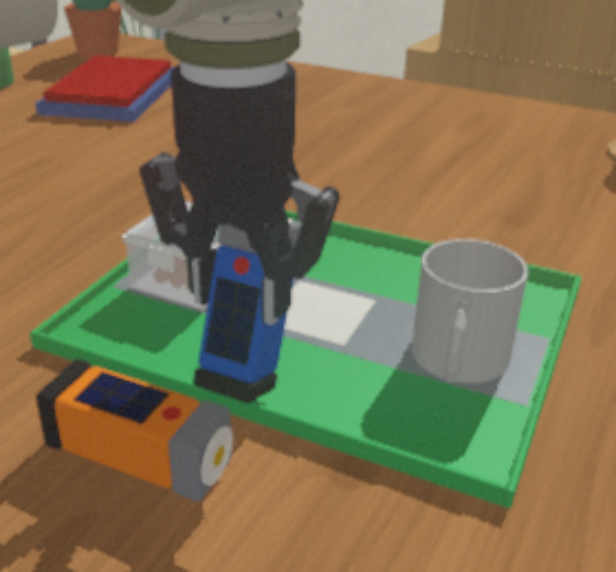

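The crop shows the foot at (235,383), just inside the right rim, with the torch tilted about 70°. I'll push right so that the rim catches the foot's edge.

```bash
python3 -m pendant '[[[-0.02,0,0.005,0,0],[-0.04,0,0.005,0,0],[-0.06,0,0.005,0,0],[-0.08,0,0.005,0,0],[-0.08,0,0.005,0,0]]]' | grep -E "pos|force"
python3 tilt.py
python3 -m pendant '[[[-0.02,0,0.005,0,0],[-0.04,0,0.005,0,0],[-0.06,0,0.008,0,0],[-0.08,0,0.01,0,0],[-0.08,0,0.01,0,0]]]' | grep -E "pos|force"
python3 tilt.py
```

```text
eef_pos: [598.6, -85.5, 84.1]
force: [-1.1, 4.5, 2.2]
grip_force: 22.0
-100 246 z [ 44. 112.] x [579. 624.]
-85 321 z [ 40. 127.] x [579. 623.]
-70 44 z [46. 72.] x [621. 622.]
eef_pos: [599.4, -101.2, 82.3]
force: [-1.2, 6.0, 5.6]
grip_force: 19.8
-100 321 z [ 43. 127.] x [579. 623.]
-85 84 z [37. 71.] x [622. 623.]
-70 33 z [56. 92.] x [621. 622.]
```

```bash
cat > tilt2.py <<'E'
from rig import ctrl
from h import *
import cv2,sys
c=ctrl.get_calibration("scene");im,z=ctrl.capture("scene")
b=(im[...,0].astype(int)>im[...,2]+25)&(im[...,0]>im[...,1]+20)&(z>250)&(z<900)
v,u=np.nonzero(b);P=np.array([px(c,a,e,d=z[e,a]) for a,e in zip(u,v)])
P=P[(abs(P[:,0]-598)<45)&(P[:,1]>-170)&(P[:,1]<150)&(P[:,2]<220)&(P[:,2]>20)]
q=P[P[:,0]<P[:,0].max()-12]
for _ in range(4):
    A=np.c_[q[:,2],q[:,0],np.ones(len(q))];k=np.linalg.lstsq(A,q[:,1],rcond=None)[0];r=q[:,1]-A@k;q=q[abs(r)<max(3,1.5*r.std())]
print("n",len(q),"tilt",90-np.degrees(np.arctan(k[0])).round(1),"panel y at z=6,70:",[(k@[h,600,1]).round(1) for h in(6,70)],"x",np.percentile(q[:,0],[2,98]).round(0),"z",np.percentile(q[:,2],[2,98]).round(0),"rms",r.std().round(1))
if len(sys.argv)>1: cv2.imwrite(f"pics/{sys.argv[1]}.png",cv2.resize(im[60:320,140:420],None,fx=2.2,fy=2.2))
E
python3 tilt2.py
```

```text
n 614 tilt 73.6 panel y at z=6,70: [np.float64(-124.6), np.float64(-105.8)] x [578. 623.] z [ 42. 127.] rms 3.1
```

```bash
sed -i 's/q=P\[P\[:,0\]<P\[:,0\].max()-12\]/q=P[P[:,0]<np.percentile(P[:,0],98)-10]/' tilt2.py; python3 tilt2.py
```

```text
n 424 tilt 73.7 panel y at z=6,70: [np.float64(-125.2), np.float64(-106.6)] x [579. 613.] z [ 42. 128.] rms 1.0
```

```bash
python3 - <<'E'
from rig import ctrl
from h import *
c=ctrl.get_calibration("scene");im,z=ctrl.capture("scene")
v,u=np.mgrid[0:384,0:512];r=np.einsum('ij,hwj->hwi',rot(c["rotation"])@np.linalg.inv(c["K"]),np.dstack([u,v,np.ones_like(u)]).astype(float))
W=np.array(c["origin"])+r*z[...,None]
print(ctrl.sense()["eef_pos"].round(1))
for x0,x1 in((555,582),(582,612),(612,626),(626,634),(634,650)):
  for h in range(10,190,12):
    m=(W[...,0]>x0)&(W[...,0]<x1)&(abs(W[...,1]+90)<70)&(abs(W[...,2]-h)<6)&(z>0)
    if m.sum()>6: print((x0,x1),h,m.sum(),np.percentile(W[m][:,1],[3,50,97]).round(0),"bgr",np.median(im[m],0))
E
```

```text
[ 599.4 -101.2   82.3]
(555, 582) 34 13 [-118. -116. -112.] bgr [42. 49. 43.]
(555, 582) 46 234 [-159. -146. -128.] bgr [49. 38. 36.]
(555, 582) 58 12 [-112. -110. -108.] bgr [116.5  96.   45.5]
(555, 582) 70 14 [-108. -107. -104.] bgr [115.5 109.   49.5]
(555, 582) 82 24 [-113. -103. -100.] bgr [99.5 81.5 45. ]
(555, 582) 94 92 [-115. -108.  -96.] bgr [58.5 61.  44. ]
(555, 582) 106 111 [-115. -108.  -93.] bgr [49. 51. 44.]
(555, 582) 118 126 [-115. -106.  -92.] bgr [62.5 63.5 50. ]
(555, 582) 130 142 [-117. -110.  -89.] bgr [49.  50.  49.5]
(555, 582) 142 109 [-116. -113.  -89.] bgr [48. 50. 50.]
(555, 582) 154 54 [-121. -120. -108.] bgr [47.  48.5 49. ]
(555, 582) 166 30 [-121. -120. -118.] bgr [50. 50. 52.]
(555, 582) 178 50 [-122. -114. -106.] bgr [52. 58. 63.]
(582, 612) 10 68 [-49. -31. -21.] bgr [110. 180.  81.]
(582, 612) 34 66 [-118. -115. -112.] bgr [41.5 45.5 43.5]
(582, 612) 46 380 [-158. -138. -112.] bgr [ 37.5  83.  128. ]
(582, 612) 58 120 [-113. -111. -109.] bgr [54. 42. 35.]
(582, 612) 70 132 [-110. -108. -106.] bgr [51.  41.5 34. ]
(582, 612) 82 134 [-107. -104. -1
[... 1838 characters left out ...]
.] bgr [53. 55. 49.]
(626, 634) 142 93 [-114. -103.  -89.] bgr [53. 55. 51.]
(626, 634) 154 123 [-118. -103.  -84.] bgr [55. 56. 52.]
(626, 634) 166 44 [-118. -111.  -86.] bgr [49. 50. 48.]
(626, 634) 178 47 [-113. -111. -107.] bgr [49. 50. 49.]
(634, 650) 10 244 [-85. -56. -22.] bgr [112. 183.  85.]
(634, 650) 94 27 [-108. -103.  -93.] bgr [57. 58. 48.]
(634, 650) 106 48 [-108. -104.  -94.] bgr [53. 58. 50.]
(634, 650) 118 37 [-108. -105.  -93.] bgr [53. 57. 50.]
(634, 650) 130 60 [-113. -109. -105.] bgr [54. 56. 50.]
(634, 650) 142 60 [-113. -110.  -93.] bgr [56.  58.5 53. ]
(634, 650) 154 8 [-112. -111. -110.] bgr [58.5 58.5 53. ]
(634, 650) 178 48 [-111. -105.  -99.] bgr [75.5 77.5 74.5]
```

The depth slices show the torch has shifted in the pads, which now hold it near its panel side, about 26 mm outboard of the foot's left edge. Pressing down on the floor will now right it. I'll carry it slowly to the square and lower it.

```bash
python3 -m pendant '[[[0,0,-0.05,0,0],[0,0,-0.11,0,0],[0.1,0,-0.11,0,0],[0.25,0.01,-0.11,0,0],[0.4,0.01,-0.11,0,0],[0.55,0.02,-0.11,0,0],[0.7,0.02,-0.11,0,0],[0.78,0.025,-0.11,0,0],[0.81,0.025,-0.11,0,0],[0.81,0.025,-0.05,0,0],[0.81,0.025,0,0,0],[0.81,0.025,0,0,0]]]' 25| grep -E "pos|force|time"
python3 tilt2.py
python3 -m pendant '[[[0,0,0.015,0,0],[0,0,0.03,0,0],[0,0,0.03,0,0]]]' | grep -E "pos|force"
```

```text
time_s: 15.8
eef_pos: [595.9, 59.2, 79.3]
force: [-0.4, 0.0, -2.0]
grip_force: 26.3
n 352 tilt 73.3 panel y at z=6,70: [np.float64(35.4), np.float64(54.6)] x [575. 610.] z [ 40. 125.] rms 1.1
eef_pos: [596.7, 60.1, 75.2]
force: [0.0, 0.3, -2.4]
grip_force: 26.4
```

```bash
python3 -m pendant '[[[0,0,0.015,0,0],[0,0,0.015,0,0]]]' | grep -E "pos|force"
python3 -m pendant '[[[0,0,0.015,0,0],[0,0,0.015,0,0]]]' | grep -E "pos|force"; python3 tilt2.py
```

```text
eef_pos: [597.1, 60.1, 74.3]
force: [-5.1, -1.1, 11.1]
grip_force: 27.6
eef_pos: [597.8, 59.9, 73.8]
force: [-10.1, -3.3, 29.4]
grip_force: 30.8
n 352 tilt 73.7 panel y at z=6,70: [np.float64(38.0), np.float64(56.7)] x [577. 612.] z [ 35. 120.] rms 1.2
```

```bash
python3 -m pendant '[[[-0.02,0,0.005,0,0],[-0.04,0,0.01,0,0],[-0.06,0,0.017,0,0],[-0.06,0,0.017,0,0]]]' 20 | grep -E "pos|force|time"; python3 tilt2.py
```

```text
time_s: 17.0
eef_pos: [598.4, 48.0, 68.9]
force: [-5.3, -1.5, 17.0]
grip_force: 19.3
n 317 tilt 78.5 panel y at z=6,70: [np.float64(39.0), np.float64(52.0)] x [578. 610.] z [ 32. 119.] rms 1.1
```

```bash
python3 -m pendant '[[[-0.02,0,0.008,0,0],[-0.04,0,0.016,0,0],[-0.06,0,0.024,0,0],[-0.06,0,0.024,0,0]]]' 20 | grep -E "pos|force|time"; python3 tilt2.py
```

```text
time_s: 17.45
eef_pos: [598.5, 36.0, 62.4]
force: [-0.5, -1.5, -0.1]
grip_force: 0.4
n 205 tilt 49.8 panel y at z=6,70: [np.float64(9.4), np.float64(63.5)] x [554. 608.] z [ 29. 116.] rms 19.4
```

```bash
python3 - <<'E'
from rig import ctrl
from h import *
print({k:np.round(v,2) for k,v in ctrl.sense().items() if k in("grip_width","grip_force","time_s")})
c=ctrl.get_calibration("scene");im,z=ctrl.capture("scene")
v,u=np.mgrid[0:384,0:512];r=np.einsum('ij,hwj->hwi',rot(c["rotation"])@np.linalg.inv(c["K"]),np.dstack([u,v,np.ones_like(u)]).astype(float))
W=np.array(c["origin"])+r*z[...,None]
b=(im[...,0].astype(int)>im[...,2]+20)&(im[...,0]>im[...,1]+5)&(z>0)&(abs(W[...,0]-590)<80)&(abs(W[...,1]-50)<110)
for h in range(10,150,12):
    m=b&(abs(W[...,2]-h)<6)
    if m.sum()>6: print(h,m.sum(),"y",np.percentile(W[m][:,1],[3,50,97]).round(0),"x",np.percentile(W[m][:,0],[3,97]).round(0))
E
```

```text
{'time_s': np.float64(17.5), 'grip_force': np.float64(0.4), 'grip_width': np.float64(0.27)}
22 8 y [51. 66. 86.] x [622. 631.]
34 139 y [40. 47. 71.] x [593. 632.]
46 84 y [41. 48. 80.] x [590. 632.]
58 58 y [42. 54. 88.] x [590. 632.]
70 64 y [43. 55. 95.] x [589. 631.]
82 59 y [45. 57. 90.] x [588. 631.]
94 41 y [48. 50. 63.] x [587. 631.]
106 40 y [45. 52. 62.] x [587. 638.]
118 41 y [24. 60. 66.] x [588. 625.]
130 9 y [18. 19. 26.] x [611. 641.]
```

The torch squeezed out of the pads and now leans about 8° against the nearly shut fingers. I'll back the fingers off slowly to the right so it settles onto its foot against them.

```bash
python3 -m pendant '[[[-0.01,0,0,0,0.27],[-0.02,0,0,0,0.27],[-0.03,0,0,0,0.27],[-0.04,0,0,0,0.27],[-0.05,0,0,0,0.27],[-0.06,0,0,0,0.27]]]' | grep -E "pos|force|time|width"
cat > sl.py <<'E'
from rig import ctrl
from h import *
c=ctrl.get_calibration("scene");im,z=ctrl.capture("scene")
v,u=np.mgrid[0:384,0:512];r=np.einsum('ij,hwj->hwi',rot(c["rotation"])@np.linalg.inv(c["K"]),np.dstack([u,v,np.ones_like(u)]).astype(float))
W=np.array(c["origin"])+r*z[...,None]
b=(im[...,0].astype(int)>im[...,2]+20)&(im[...,0]>im[...,1]+5)&(z>0)&(abs(W[...,0]-600)<60)&(abs(W[...,1]-60)<60)
for h in range(22,150,12):
    m=b&(abs(W[...,2]-h)<6)
    if m.sum()>6: print(h,m.sum(),"y",np.percentile(W[m][:,1],[3,50,97]).round(0),"x",np.percentile(W[m][:,0],[3,97]).round(0))
E
python3 sl.py
```

```text
time_s: 18.15
eef_pos: [598.5, 24.1, 61.3]
force: [0.3, 0.1, -0.1]
grip_width: 0.269
grip_force: 0.0
22 53 y [36. 44. 55.] x [599. 637.]
34 109 y [36. 43. 55.] x [597. 637.]
46 54 y [36. 46. 54.] x [596. 637.]
58 38 y [36. 50. 57.] x [597. 637.]
70 32 y [13. 51. 56.] x [598. 637.]
82 36 y [13. 51. 55.] x [598. 637.]
94 46 y [13. 50. 57.] x [597. 637.]
106 26 y [11. 46. 54.] x [597. 638.]
118 10 y [11. 13. 48.] x [612. 641.]
```

The depth slices show the panel-side edge at y = 36 at every height, so it stands upright, but a little turned. I'll back off sideways, rise, and measure from above.

```bash
python3 -m pendant '[[[-0.15,0,0,0,0.27],[-0.35,0,0,0,1],[-0.35,0,-0.4,0,1],[-0.6,0,-0.7,0,1],[-0.8,-0.3,-0.7,0,1],[-0.8,-0.3,-0.7,0,1]]]' | grep -E "pos|force|time"
cat > topm.py <<'E'
from rig import ctrl
from h import *
import cv2
c=ctrl.get_calibration("top");im,z=ctrl.capture("top");print(ctrl.sense()["time_s"],ctrl.sense()["eef_pos"].round(0))
v,u=np.mgrid[0:384,0:512];r=np.einsum('ij,hwj->hwi',rot(c["rotation"])@np.linalg.inv(c["K"]),np.dstack([u,v,np.ones_like(u)]).astype(float))
W=np.array(c["origin"])+r*z[...,None]
near=(abs(W[...,0]-600)<80)&(abs(W[...,1]-60)<80)&(z>0)
m=near&(W[...,2]>120)&(W[...,2]<150)
if m.sum()>30:
    print("torch top",m.sum(),"z",np.percentile(W[m][:,2],[3,50,97]).round(1),cv2.minAreaRect(W[m][:,:2].astype(np.float32)))
w=near&(im.min(2)>170)&(W[...,2]<15)
if w.sum()>10: P=W[w][:,:2];print("white",w.sum(),cv2.minAreaRect(P.astype(np.float32)))
cv2.imwrite("pics/tm.png",im)
E
python3 topm.py
```

```text
time_s: 18.8
eef_pos: [545.3, -138.9, 202.5]
force: [-0.3, -1.0, 0.4]
grip_force: 0.0
18.85 [ 543. -144.  206.]
torch top 1083 z [130.8 134.9 137.5] ((608.5850830078125, 64.62905883789062), (48.030113220214844, 47.908172607421875), 22.0347900390625)
white 567 ((586.2044067382812, 63.14818572998047), (78.04564666748047, 53.08686828613281), 89.16573333740234)
```

The torch stands at (608.6, 64.6), turned 22°, with its top level at about 135. It is 10 mm too far from the robot to lie wholly on the square. I'll regrasp it squarely and shift it.

```bash
python3 go.py 608.6 64.6 192
```

```text
t 18.85 pos [ 543.3 -143.8  206.2] yaw axes [-0.043  0.999] [0.999 0.043] shift/200 [1.027 0.371 0.067]
```

```bash
python3 -m pendant '[[[0.25,0.1,0,-0.108,1],[0.5,0.2,0,-0.108,1],[0.75,0.3,0,-0.108,1],[1,0.356,0,-0.108,1],[1,0.356,0,-0.108,1],[1,0.356,0,-0.108,1],[1,0.356,0,-0.108,1]]]' | grep -E "pos|time|rot"; python3 go.py 608.6 64.6 92
```

```text
time_s: 19.55
eef_pos: [607.9, 64.0, 201.0]
ee_rot: [-0.0, 0.559, 0.829, -0.0]
t 19.55 pos [607.9  64.  201. ] yaw axes [-0.375  0.927] [0.927 0.375] shift/200 [0.002 0.005 0.545]
```

```bash
python3 -m pendant '[[[0,0.004,0.2,0,1],[0,0.004,0.4,0,1],[0,0.004,0.54,0,1],[0,0.004,0.54,0,1],[0,0.004,0.54,0,0],[0,0.004,0.54,0,0],[0,0.004,0.54,0,0],[0,0.004,0.54,0,0],[0,0.004,0.54,0,0],[0,0.004,0.54,0,0]]]' 25 | grep -E "pos|time|force|width"; python3 go.py 598.2 62 97
```

```text
time_s: 20.55
eef_pos: [609.6, 64.9, 95.2]
force: [-0.9, -2.5, 7.7]
grip_width: 0.558
grip_force: 29.7
t 20.55 pos [609.6  64.9  95.2] yaw axes [-0.376  0.927] [0.927 0.376] shift/200 [ 0.008 -0.058 -0.009]
```

```bash
python3 -m pendant '[[[0,0,-0.035,0,0],[0,0,-0.035,0,0],[0.004,-0.03,-0.035,0.05,0],[0.008,-0.058,-0.035,0.108,0],[0.008,-0.058,-0.035,0.108,0],[0.008,-0.058,-0.035,0.108,0]]]' | grep -E "pos|time|force"; python3 tilt2.py
python3 -m pendant '[[[0,0,0.01,0,0],[0,0,0.02,0,0],[0,0,0.02,0,0]]]' | grep -E "pos|time|force"; python3 tilt2.py
```

```text
time_s: 21.15
eef_pos: [597.3, 62.5, 100.2]
force: [-0.6, -0.3, -1.9]
grip_force: 28.9
n 281 tilt 89.7 panel y at z=6,70: [np.float64(39.0), np.float64(39.3)] x [579. 612.] z [ 29. 119.] rms 1.1
time_s: 21.5
eef_pos: [597.2, 62.5, 95.7]
force: [-0.1, 0.0, -2.8]
grip_force: 28.9
n 284 tilt 89.7 panel y at z=6,70: [np.float64(39.0), np.float64(39.4)] x [579. 611.] z [ 25. 114.] rms 1.0
```

Upright (89.7°) and centred. I'll lower it until it touches, then release.

```bash
python3 -m pendant '[[[0,0,0.007,0,0],[0,0,0.007,0,0]]]' | grep -E "pos|time|force"
python3 -m pendant '[[[0,0,0.007,0,0],[0,0,0.007,0,0]]]' | grep -E "pos|time|force"
```

```text
time_s: 21.75
eef_pos: [597.5, 62.4, 95.2]
force: [-1.8, 0.1, 2.6]
grip_force: 29.2
time_s: 21.95
eef_pos: [597.6, 62.5, 95.2]
force: [-7.1, 0.8, 13.9]
grip_force: 30.7
```

```bash
python3 -m pendant '[[[0,0,-0.005,0,0.62],[0,0,-0.005,0,0.8],[0,0,-0.005,0,1],[0,0,-0.005,0,1],[0,0,-0.005,0,1],[0,0,-0.2,0,1],[0,0,-0.4,0,1],[0,0,-0.6,0,1],[-0.5,0,-0.6,0,1],[-1,0,-0.6,0,1],[-1,0,-0.6,0,1],[-1,0,-0.6,0,1]]]' | grep -E "pos|time|force"; python3 topm.py; python3 tilt2.py
```

```text
time_s: 23.15
eef_pos: [606.3, -139.2, 213.4]
force: [1.3, 0.5, 0.5]
grip_force: 0.0
23.2 [ 606. -147.  213.]
torch top 1079 z [130.9 135.  137.4] ((596.8255615234375, 62.778263092041016), (47.95732116699219, 47.97359085083008), 2.8207857608795166)
white 504 ((598.8574829101562, 63.84977722167969), (76.48873138427734, 75.9099349975586), 3.0781495571136475)
n 266 tilt 50.2 panel y at z=6,70: [np.float64(-25.0), np.float64(28.4)] x [553. 610.] z [ 26. 113.] rms 33.9
```

The torch's centre is within 3 mm of the square's, and it stands level and square to it. Handing in.

```bash
python3 -c "
from rig import ctrl
print(ctrl.finish_job())"
```

```text
the job is handed in; nothing more can be done
None
```

The blue torch stands upright on its foot, wholly on the white square (about 2–3 mm off centre), and was let go only once down; earlier, while being righted, it slipped out of the grip at about 80° and settled onto its foot against the fingers, so I regrasped it to centre it. The arm steered clear of the mug, box and orange torch (I didn't re-measure them), and I handed in at about 23 s.

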